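# Load a parchment roll into its notched holder

### The job

Load the roll of baking parchment into its holder: lay it in the cradle between the two white cones, then hold the red release bar up and slide the carriage in so that its sprung cone pushes the roll onto the far cone and is itself pressed most of the way in. Then lower the bar and let go, so that the catch drops into the nearest notch and the roll stays held between both cones under the spring. Feel your way: do not ram the cardboard core, and leave the things around alone.

Things in the scene. Friction and masses are not known exactly. Their poses are not given: they have to be found in the camera images.
- roll_holder: steel parchment-roll holder, fixed; origin on its underside. z up, y along the cones' axis from the sliding carriage to the far cheek. Base 124 x 388 x 9 mm (y -206 to 182). The far cheek, a plate 76 mm high with a white cone pointing to -y, is clamped by hand anywhere in a range of 38 mm: its cone tip stands at y = 86 to 124 mm. This is not measured: where the roll comes up hard must be felt or seen
- roll_rest (a point): on the holder: where the centre of the roll is to be laid (good to 8 mm along y; further off it may hit a cone). 43 mm above the table, on the cones' axis; y axis = that axis. Two cradle rods (10 mm thick, at x = +-16 mm, y = -22 to +102 mm from here, tops 21 mm above the table) carry the roll. A low tear-off edge, 24 mm high, stands at x = -58 mm
- roll_center (a point): centre of the loose roll of cream baking parchment on the table: 52 mm thick, 150 mm long, 0.13 to 0.25 kg, open cardboard core of 32 mm bore. Its axis is this point's y axis (either way round is the same). Pinch it across its thickness at the middle
- bar_grip (a point): middle of the red release bar, round, 11 mm thick, 69 mm long, lying along the holder's x axis on top of the sliding carriage, 101 mm above the table when down. The carriage's steel end plate under it reaches up to 77 mm; nothing higher within 100 mm. Axes as the holder's
- cone_tip (a point): where the tip of the carriage's white cone stands when it is not pressed in (moves with the carriage, not with the spring). Each cone is 22 mm long from rim (38 mm) to tip (16 mm) and goes 12 to 18 mm into the core. The carriage's cone is sprung: it yields from 4 N, 9 N at 5.5 mm, 15 N fully in at 12 mm, then it is solid. More than 22 N crushes the core
- carriage (a joint): position of the carriage along the holder's +y axis in m, 0 (fully back) to 0.140 (nearest to the far cheek). With the catch up it slides with 1 to 3 N of friction; with the catch down it is locked. Sliding the roll along the cradle takes another 1 to 3 N
- release_bar (a joint): lift of the red bar in m: 0 down, catch in a notch; 0.012 upper stop. A spring pulls it down with 7 N (down) to 10.6 N (up). The catch is clear above 0.005. Notches are 6 mm apart. A catch that comes down between two notches slips into one once the carriage is free: the cone's spring then drives the carriage back by up to 6 mm
- jam_jar: open jam jar, 76 mm across and 157 mm tall with the spreader in it, to be left alone; origin under its centre
- ring_mould: empty steel ring mould, 69 mm across, 45 mm high, to be left alone; origin under its centre
- squeeze_bottle: cream squeeze bottle, 58 mm across, 208 mm tall, to be left alone; origin under its centre
- prep_bowl: small steel bowl, 110 mm across, 42 mm high, to be left alone; origin under its centre
Not all that is in view belongs to the job. Leave any yellow look-alike of the part that bears roll_center alone.

How it is judged:
By the outcome, as a careful person would: the job done as asked, in the order asked, and still so for the second after the job is handed in, with the robot touching nothing.
It also fails if it takes over 64 s, if anything falls off the work surface, if the arm or the gripper's body presses on something with over 40 N, if the wrist force passes 120 N, or if a joint passes its speed limit or range.

### The arm

A 7-joint arm with a two-finger parallel gripper is mounted at the origin on a cart in front of the work surface, level with it; the furniture and walls round the work are solid. World frame = base frame: x ahead of the robot, y to its left, z up, the work surface at z = 0. Lengths are in m, angles in rad, forces in N, time in s.
With the tool pointing down it reaches from about 0.425 to 0.925 m from the base axis. Payload 6.8 kg.
Tool frame: the origin (TCP) lies where the fingers leave the gripper's body, on its centre line; the fingertips stand 73 mm ahead of it and the grasp point (between the pads) lies 54 mm ahead of it; z points along the fingers, y is the direction in which the jaws open and shut (so a half turn about z gives the same grasp; the last joint's range is limited). The gripper opens to 85 mm and grips with 20 to 120 N. Pads are 22 mm wide; open, the fingers measure 114 mm over their backs; the gripper's body (76 mm by 85 mm) begins 54 mm behind the grasp point. The pads swing forward as they close: fully open they stand 13 mm farther back than shut.
Start: joints at [-1.292, 0.477, 0.022, 1.555, -0.011, 1.109, -0.083], TCP at [0.255, 0.625, 0.304] pointing down, gripper open.
Joint ranges: [-2.96, 2.96], [-0.34, 2.1], [-1.41, 1.46], [0.24, 2.44], [-1.37, 4.51], [0.17, 1.92], [-2.96, 2.96]. Speed limits (rad/s): [2.39, 2.39, 3.14, 3.14, 3.14, 3.14, 3.14].

### API

Orientations are given as a rotation vector (axis times angle).
In Python, from bench import r gives the robot as it stands.
- The arm moves only by the shell command python3 -m handwheel 'ROWS' [FORCE]. ROWS is JSON, a list that holds one entry, the list of rows, each a list of 7 numbers: the shift along the world's x, y, z in m, then the turn, a rotation vector about the world's x, y, z in rad, then the finger opening in m, from 0 to 0.0854. A call has 1 to 10 rows; each row shifts and turns the commanded pose from where the row before left it; what a row does not reach is not made up. A row lasts 1/12 s, in which the tool goes at most 41.7 mm and 7.16 degrees, less where a joint would pass 70% of its speed; a pose out of reach is approached as far as the arm can. A call is refused whole if a number of a shift passes 0.0417 or a number of a turn 0.125, either way. A call with a gripper value outside its range is refused whole. The fingers move at their own pace and stop on an object; FORCE is the grip in N (left out, the last holds). Time passes only in rows, so rows that do not move let the fingers close. It gives the time, the measured TCP pose, the force and the opening at its end, in the units of the state.
- r.get_obs(): the state, without advancing time (a new reading comes with each control period).
- r.grab_frame(name): name is "side" or "top"; returns (picture, depth): 420x560x3 uint8, red, green, blue; 420x560 float32, m along the optical axis (not along the pixel's ray), 0 where there is no reading.
- r.get_calibration(name): a dict with "vertical_fov" (degrees; the focal length in pixels is half the picture's height over the tangent of half this angle, whatever the lens; pixels are square), "cx", "cy" (the principal point, pixels), "k1" (the pictures are not rectified: a ray, as slopes to the right and down, at radius r is drawn at 1 + k1 r^2 times it, then the intrinsics apply), "R" (3x3) and "t" (3): a world point X has camera coordinates R X + t. Camera axes: x right, y down, z forward; pixel columns grow to the right and rows downward; lengths in m; the calibration is good to about 2 mm. A picture is of the moment at which its call begins. get_calibration takes no time and is no camera call.
- r.hand_in(): hands the job in, once; it reports no verdict.
Trained networks look in the newest picture that a camera, given by its name, has taken for a name from the list of things; names that differ only in an ending like _2 or _b are one class to them, and where a whole thing is asked for, a point or a joint stands for the part that bears it (a point fixed in the world has none). Each returns a list of dicts, best first, with "p" (0 to 1); they miss things now and then, are a little off and sometimes report something else, mostly with a low value. They report only what shows in the picture. A call takes as long as a camera call. They do not tell look-alikes from the thing itself.
- r.masks_of(label, camera): "pixels" (420x560 bool, what is visible of it) and "at" ([column, row] in pixels, amid what is visible of it).
The state is a dict: "clock": time; "joints": joint angles; "qvel": joint speeds; "tau": joint torques, N m; "tcp_pos": TCP position; "orientation": TCP orientation; "contact_force": force on the tool from outside, world axes, zero at the start; "moment": the same for the moment, N m; "grip_width": finger opening in m.
Only numpy, scipy, OpenCV 4.12 (cv2) and the standard library are available. Lean on these libraries where they do the work, as an engineer would, in place of code of your own. Each camera call takes 0.05 s, during which the arm holds its last target.

## Working session

There is one attempt and no reset: what is moved stays moved. The work goes in short steps, Python scripts to look and compute and a shell command to move; the robot and the scene stay as the last step left them, time stands still between calls to the robot, and variables do not carry over. Pictures are saved under pics/ and viewed, and the job is handed in when it is done.

```bash
ls; mkdir -p pics
cat > h.py <<'E'
import numpy as np, cv2
from bench import r
def K(name):
    c=r.get_calibration(name); f=210/np.tan(np.radians(c["vertical_fov"])/2)
    return c,f
def unproj(name,px,depth):
    c,f=K(name); px=np.atleast_2d(px).astype(float); d=np.atleast_1d(depth)
    xd=(px-[c["cx"],c["cy"]])/f; x=xd.copy()
    for _ in range(20):
        x=xd/(1+c["k1"]*(x**2).sum(1,keepdims=True))
    P=np.c_[x*d[:,None],d]
    return (P-np.array(c["t"]))@np.array(c["R"])
def proj(name,X):
    c,f=K(name); P=np.atleast_2d(X)@np.array(c["R"]).T+np.array(c["t"])
    x=P[:,:2]/P[:,2:]; x=x*(1+c["k1"]*(x**2).sum(1,keepdims=True))
    return x*f+[c["cx"],c["cy"]]
def ray(name,px):
    a=unproj(name,px,[1.0])[0]; c,f=K(name); o=-np.array(c["R"]).T@np.array(c["t"])
    return o,a-o
def cloud(name,depth,mask=None):
    m=depth>0
    if mask is not None: m&=mask
    v,u=np.nonzero(m); return unproj(name,np.c_[u,v],depth[v,u]),np.c_[u,v]
def save(n,im,s=1): cv2.imwrite(f"pics/{n}.png",cv2.resize(im[...,::-1],None,fx=s,fy=s,interpolation=cv2.INTER_CUBIC))
E
python3 - <<'E'
from h import *
for n in ("side","top"):
    im,d=r.grab_frame(n); save(n+"0",im,1.4); np.savez(f"/tmp/{n}0",im=im,d=d)
    c,f=K(n); print(n,f,c["k1"],-np.array(c["R"]).T@c["t"],np.round(c["R"],2).tolist())
    for l in ("roll_center","roll_holder","bar_grip","cone_tip","carriage","jam_jar","ring_mould","squeeze_bottle","prep_bowl"):
        for o in r.masks_of(l,n)[:3]:
            m=o["pixels"]&(d>0); P,_=cloud(n,d,m)
            print(l,round(o["p"],2),np.round(o["at"]),m.sum(),np.round(np.median(P,0),3) if len(P) else None, np.round(np.percentile(P,[2,98],axis=0),3).tolist() if len(P) else None)
s=r.get_obs();print(s)
E
```

```text
pics
side 498.48623286644744 -0.061431137314913634 [ 0.36853197 -1.10671367  0.98545195] [[0.99, -0.16, 0.0], [-0.1, -0.63, -0.77], [0.12, 0.76, -0.64]]
roll_center 0.73 [228. 206.] 846 [0.389 0.081 0.041] [[0.317, 0.049, 0.01], [0.461, 0.121, 0.054]]
roll_center 0.49 [296. 225.] 3264 [ 0.571 -0.026  0.011] [[0.511, -0.156, 0.004], [0.638, 0.203, 0.103]]
roll_holder 0.88 [297. 227.] 3091 [ 0.572 -0.031  0.011] [[0.515, -0.156, 0.005], [0.635, 0.199, 0.103]]
roll_holder 0.62 [305. 238.] 775 [ 0.581 -0.105  0.048] [[0.547, -0.128, 0.01], [0.62, 0.004, 0.107]]
bar_grip 0.52 [305. 225.] 188 [ 0.577 -0.106  0.098] [[0.551, -0.118, 0.014], [0.614, -0.014, 0.109]]
cone_tip 0.74 [304. 239.] 751 [ 0.58  -0.105  0.05 ] [[0.547, -0.128, 0.017], [0.619, -0.058, 0.107]]
carriage 0.87 [300. 236.] 761 [ 0.581 -0.105  0.049] [[0.547, -0.128, 0.01], [0.621, -0.022, 0.107]]
jam_jar 0.71 [379. 263.] 1301 [ 0.751 -0.257  0.081] [[0.723, -0.273, 0.007], [0.793, -0.194, 0.149]]
ring_mould 0.72 [252. 327.] 663 [ 0.404 -0.368  0.024] [[0.373, -0.413, 0.001], [0.436, -0.344, 0.045]]
squeeze_bottle 0.8 [314. 
[... 1443 characters left out ...]
ck': 1.0, 'joints': array([-1.29209787,  0.47696352,  0.02238998,  1.55540832, -0.01151472,
        1.10931383, -0.08308979]), 'qvel': array([ 6.75604609e-04,  6.07213825e-04, -9.82694156e-04,  1.81213922e-03,
        4.02248815e-05,  3.53670742e-04,  1.41781475e-03]), 'tau': array([ 1.24795924e-04, -5.96342003e+01,  1.60692304e+00, -2.81562388e+01,
        1.25835784e-02,  1.65962665e-03,  1.45422371e-05]), 'tcp_pos': array([0.25461647, 0.62514337, 0.30392867]), 'orientation': array([-6.03809010e-01, -3.08299252e+00, -6.09453989e-05]), 'contact_force': array([ 0.14660897,  0.99191306, -0.22850058]), 'moment': array([-0.01984847, -0.00487375, -0.01163295]), 'grip_width': 0.08549789913201031}
```

View pics/side0.png

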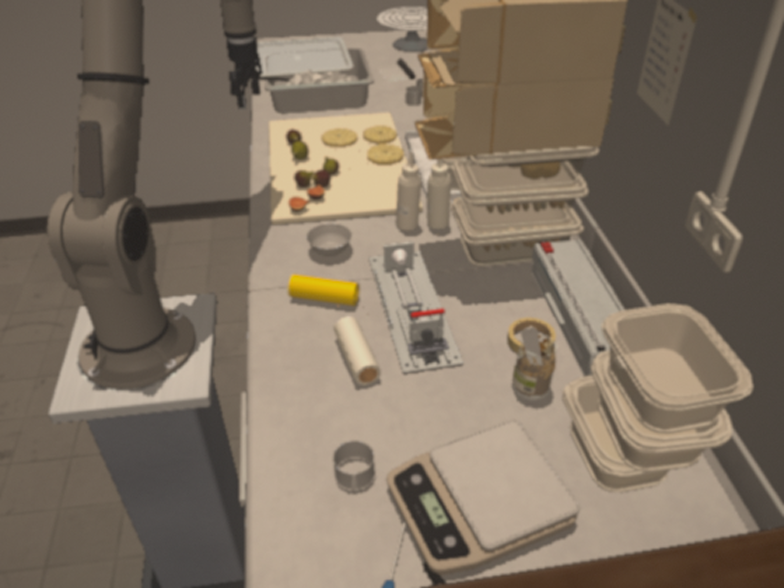

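View pics/top0.png

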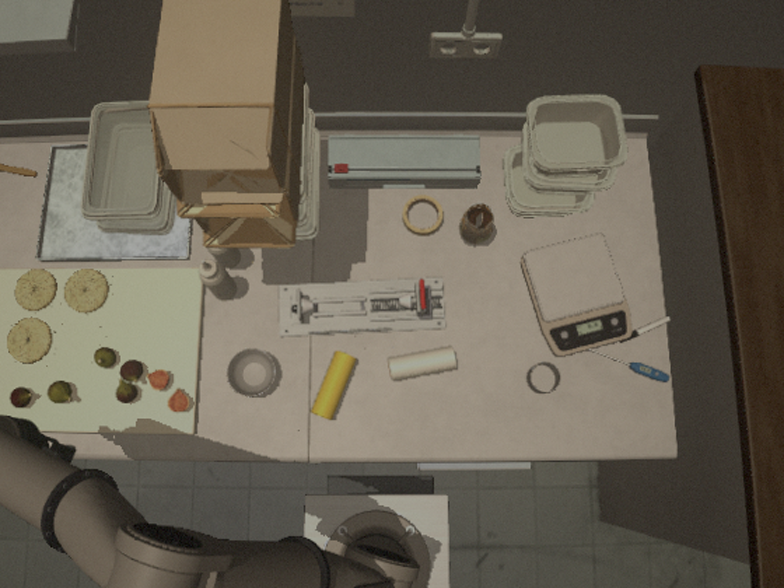

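The cream roll is at top px (303,259) and side px (255,250). The yellow one, at top (239,275) and side (231,207), is the look-alike. The task asks for the cream one, so I'll confirm it in a crop and measure.

Run:
```python
from h import *
A={n:np.load(f"/tmp/{n}0.npz") for n in("top","side")}
t=A["top"]["im"][185:300,190:340]; s=A["side"]["im"][165:290,190:345]
a=cv2.resize(t[...,::-1],(790,int(790*115/150)),interpolation=cv2.INTER_CUBIC); cv2.imwrite("pics/ct.png",a[:600])
b=cv2.resize(s[...,::-1],(740,597),interpolation=cv2.INTER_CUBIC); cv2.imwrite("pics/cs.png",b)
# roll: points between z .02 & .07 in region
for n in("top","side"):
    P,uv=cloud(n,A[n]["d"])
    m=(P[:,0]>.36)&(P[:,0]<.505)&(P[:,1]>-.2)&(P[:,1]<0.015)&(P[:,2]>.02)&(P[:,2]<.08)
    Q=P[m]; mu=Q.mean(0); w,V=np.linalg.eigh(np.cov(Q[:,:2].T)); ax=V[:,1]; ax*=np.sign(ax[1])
    sx=(Q[:,:2]-mu[:2])@ax; q=(Q[:,:2]-mu[:2])@V[:,0]
    L=np.percentile(sx,[1,99]); mid=mu[:2]+ax*L.mean()
    print(n,m.sum(),mu,ax,np.degrees(np.arctan2(-ax[0],ax[1])),L,np.percentile(q,[1,50,99]),mid,np.percentile(Q[:,2],[50,95,99]))
    # top ridge pts
    rr=Q[Q[:,2]>np.percentile(Q[:,2],70)]; print(" ridge",rr.mean(0))
    # bar red
    rgb=A[n]["im"].astype(int)
    red=(rgb[...,0]>rgb[...,1]*2)&(rgb[...,0]>90)
    R,_=cloud(n,A[n]["d"],red); R=R[(abs(R[:,0]-.58)<.08)&(abs(R[:,1]+.1)<.08)&(R[:,2]>.07)]
    mm=R.mean(0); w,V=np.linalg.eigh(np.cov(R[:,:2].T)); print(" bar",len(R),mm,V[:,1],np.percentile(R,[2,98],axis=0).tolist())
```

```text
top 754 [ 0.43870533 -0.1015684   0.04644571] [-0.18437861  0.98285529] 10.62490610747671 [-0.07342301  0.07328419] [-0.02610999  0.00062431  0.02254294] [ 0.43871813 -0.10163662] [0.04762898 0.05498694 0.05772886]
 ridge [ 0.43958873 -0.09961718  0.05327805]
 bar 60 [ 0.58190163 -0.10142354  0.10665641] [-0.99849975 -0.05475621] [[0.5525494668247418, -0.10654245246581759, 0.1012064292727265], [0.6124113789886532, -0.09731918935338008, 0.11301526300717163]]
side 802 [ 0.43674699 -0.11398809  0.04427271] [-0.20866759  0.97798662] 12.04428083204509 [-0.06644646  0.0832122 ] [-0.02846106  0.00109032  0.02244471] [ 0.43499776 -0.10578975] [0.04682021 0.05275799 0.05397324]
 ridge [ 0.4397822  -0.10873762  0.05135162]
 bar 66 [ 0.57904473 -0.10531148  0.1052069 ] [-0.99931395 -0.03703561] [[0.5512090180521394, -0.11035698282240822, 0.09961844280379004], [0.6104689823575209, -0.10065820596362325, 0.1091923292722637]]
```

View pics/ct.png

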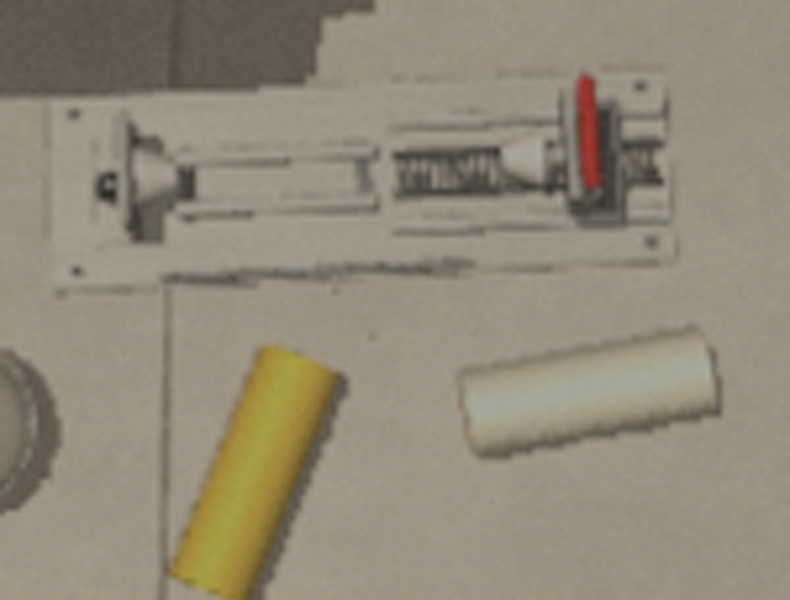

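View pics/cs.png

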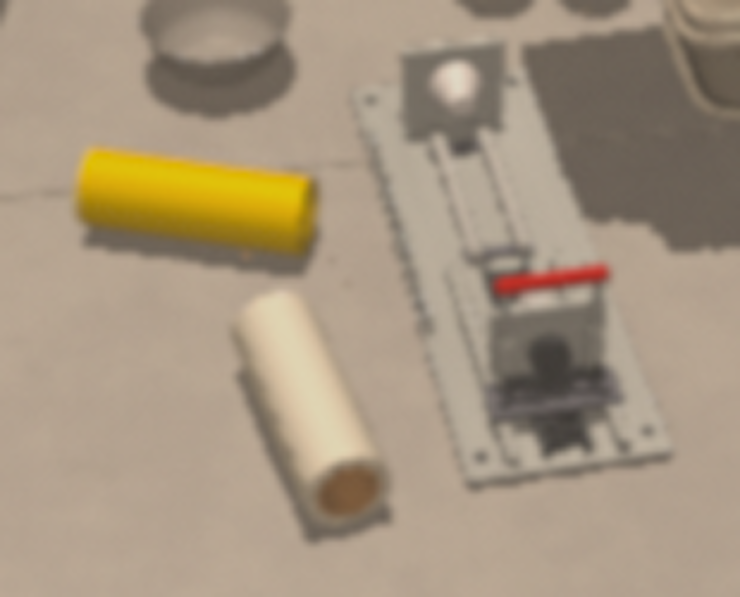

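The crop confirms it: the cream roll with the brown open core is the right one. The holder runs left to right in the top view, with its far cone at the left and the red bar at the right. Next I fit the holder frame.

Run:
```python
from h import *
A={n:np.load(f"/tmp/{n}0.npz") for n in("top","side")}
def onz(n,px,z):
    o,d=ray(n,px); return o+d*(z-o[2])/d[2]
tc=lambda x,y:(190+x/790*150-.5+.0,185+y/605*115-.5)
sc=lambda x,y:(190+x/740*155-.5,165+y/597*125-.5)
print("corners top")
for p in [(50,105),(57,293),(677,258),(663,72)]: print(p,onz("top",tc(*p),.009).round(4))
print("screws top")
for p in [(75,113),(78,270),(640,86),(652,242)]: print(p,onz("top",tc(*p),.009).round(4))
print("corners side")
for p in [(352,95),(470,485),(672,452),(505,42)]: print(p,onz("side",sc(*p),.009).round(4))
for p in [(370,100),(480,457),(648,430)]: print("scr",p,onz("side",sc(*p),.009).round(4))
print("rods top z=.021");
for p in [(378,150),(378,208),(182,215),(180,155)]: print(p,onz("top",tc(*p),.021).round(4))
for p in [(463,255),(530,248),(432,140),(487,133)]: print("side",p,onz("side",sc(*p),.021).round(4))
print("cones z=.043")
for p in [(500,150),(193,182)]: print(p,onz("top",tc(*p),.043).round(4))
for n in A:
    P,uv=cloud(n,A[n]["d"])
    m=(P[:,0]>.50)&(P[:,0]<.66)&(P[:,1]>-.2)&(P[:,1]<.23)&(P[:,2]>.005)&(P[:,2]<.013)
    q=P[m][:,:2].astype(np.float32); print(n,m.sum(),cv2.minAreaRect(q),np.median(P[m][:,2]))
    m=(P[:,0]>.53)&(P[:,0]<.63)&(P[:,1]>-.18)&(P[:,1]<.23)&(P[:,2]>.035)&(P[:,2]<.09)
    Q=P[m]; h=np.histogram(Q[:,1],bins=np.arange(-.16,.23,.01)); print(list(zip(h[1].round(2),h[0])))
```

```text
corners top
(50, 105) [0.6249 0.2307 0.009 ]
(57, 293) [0.5051 0.2222 0.009 ]
(677, 258) [ 0.5264 -0.1601  0.009 ]
(663, 72) [ 0.6454 -0.154   0.009 ]
screws top
(75, 113) [0.6197 0.2148 0.009 ]
(78, 270) [0.5196 0.2096 0.009 ]
(640, 86) [ 0.6363 -0.1393  0.009 ]
(652, 242) [ 0.5365 -0.1449  0.009 ]
corners side
(352, 95) [0.5042 0.2181 0.009 ]
(470, 485) [ 0.5247 -0.1652  0.009 ]
(672, 452) [ 0.6446 -0.1574  0.009 ]
(505, 42) [0.6198 0.2644 0.009 ]
scr (370, 100) [0.5158 0.2104 0.009 ]
scr (480, 457) [ 0.534  -0.1438  0.009 ]
scr (648, 430) [ 0.6348 -0.1374  0.009 ]
rods top z=.021
(378, 150) [0.5925 0.0243 0.021 ]
(378, 208) [0.5558 0.0241 0.021 ]
(182, 215) [0.5517 0.1446 0.021 ]
(180, 155) [0.5896 0.1467 0.021 ]
side (463, 255) [0.5507 0.0225 0.021 ]
side (530, 248) [0.5935 0.0226 0.021 ]
side (432, 140) [0.5491 0.1432 0.021 ]
side (487, 133) [0.5866 0.145  0.021 ]
cones z=.043
(500, 150) [ 0.5871 -0.0507  0.043 ]
(193, 182) [0.5675 0.1359 0.043 ]
top 2434 ((0.5810053944587708, 0.014859125018119812), (0.42955800890922546, 0.1575208455324173), 89.9072494506836) 0.00929284753791088
[... 1993 characters left out ...]
0)), (np.float64(0.01), np.int64(0)), (np.float64(0.02), np.int64(0)), (np.float64(0.03), np.int64(0)), (np.float64(0.04), np.int64(0)), (np.float64(0.05), np.int64(0)), (np.float64(0.06), np.int64(0)), (np.float64(0.07), np.int64(0)), (np.float64(0.08), np.int64(0)), (np.float64(0.09), np.int64(0)), (np.float64(0.1), np.int64(0)), (np.float64(0.11), np.int64(0)), (np.float64(0.12), np.int64(0)), (np.float64(0.13), np.int64(0)), (np.float64(0.14), np.int64(24)), (np.float64(0.15), np.int64(36)), (np.float64(0.16), np.int64(93)), (np.float64(0.17), np.int64(113)), (np.float64(0.18), np.int64(2)), (np.float64(0.19), np.int64(0)), (np.float64(0.2), np.int64(0)), (np.float64(0.21), np.int64(0))]
```

```bash
python3 -m handwheel '[[[0.0195,-0.0325,0,0,0,-0.099,0.085],[0.0195,-0.0325,0,0,0,-0.099,0.085],[0.0195,-0.0325,0,0,0,-0.099,0.085],[0.0195,-0.0325,0,0,0,-0.099,0.085],[0.0195,-0.0325,0,0,0,-0.099,0.085],[0.0195,-0.0325,0,0,0,-0.099,0.085],[0.0195,-0.0325,0,0,0,-0.099,0.085],[0.0195,-0.0325,0,0,0,-0.099,0.085],[0.0195,-0.0325,0,0,0,-0.099,0.085],[0.0195,-0.0325,0,0,0,-0.099,0.085]]]' 40
python3 -m handwheel '[[[-0.001,-0.04,-0.01,0,0,0,0.085],[-0.001,-0.04,-0.01,0,0,0,0.085],[-0.001,-0.04,-0.01,0,0,0,0.085],[-0.001,-0.04,-0.01,0,0,0,0.085],[-0.001,-0.04,-0.01,0,0,0,0.085],[-0.001,-0.04,-0.01,0,0,0,0.085],[-0.001,-0.04,-0.01,0,0,0,0.085],[-0.001,-0.04,-0.01,0,0,0,0.085],[-0.001,-0.04,-0.01,0,0,0,0.085],[0,0,0,0,0,0,0.085]]]'
cat >> h.py <<'E'
def st():
    from scipy.spatial.transform import Rotation as Ro
    s=r.get_obs(); M=Ro.from_rotvec(s["orientation"]).as_matrix()
    print("t",round(s["clock"],2),"tcp",s["tcp_pos"].round(4),"yawY",round(np.degrees(np.arctan2(M[1,1],M[0,1])),2),"z",M[:,2].round(3),"F",s["contact_force"].round(1),"w",round(s["grip_width"],4)); return s
E
python3 -c "
from h import *
st()"
```

```text
clock: 1.83
tcp_pos: [0.4503, 0.2985, 0.3043]
orientation: [-2.002, -2.421, -0.001]
contact_force: [0.6, 0.8, -0.0]
grip_width: 0.0849
clock: 2.67
tcp_pos: [0.4388, -0.0674, 0.2131]
orientation: [2.008, 2.415, -0.005]
contact_force: [0.3, -1.2, -0.2]
grip_width: 0.085
t 2.67 tcp [ 0.4388 -0.0674  0.2131] yawY 10.5 z [-0.001 -0.003 -1.   ] F [ 0.3 -1.2 -0.2] w 0.085
```

```bash
python3 -m handwheel '[[[0,-0.036,-0.01,0,0,0.01,0.085],[0,0,-0.03,0,0,0,0.085],[0,0,-0.03,0,0,0,0.085],[0,0,0,0,0,0,0.085],[0,0,0,0,0,0,0.085]]]'
python3 - <<'E'
from h import *
st()
for n in("top","side"):
    im,d=r.grab_frame(n); c=im[185:300,190:340] if n=="top" else im[165:290,190:345]; save("a_"+n,c,4)
E
```

```text
clock: 3.08
tcp_pos: [0.4398, -0.0958, 0.1434]
orientation: [-1.983, -2.434, 0.004]
contact_force: [0.8, 0.6, 0.8]
grip_width: 0.0852
t 3.08 tcp [ 0.4398 -0.0958  0.1434] yawY 11.67 z [-0.003 -0.    -1.   ] F [0.8 0.6 0.8] w 0.0852
```

View pics/a_top.png

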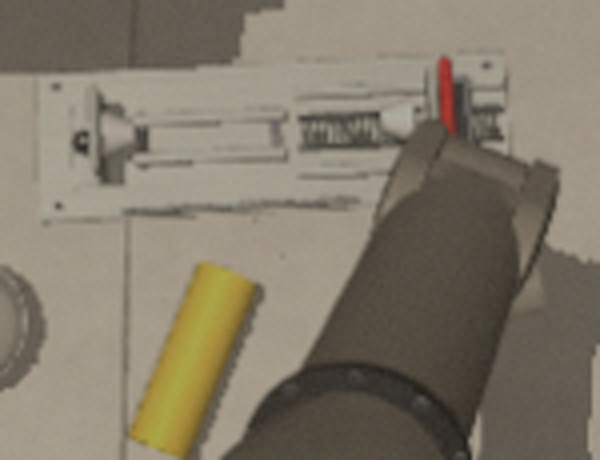

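View pics/a_side.png

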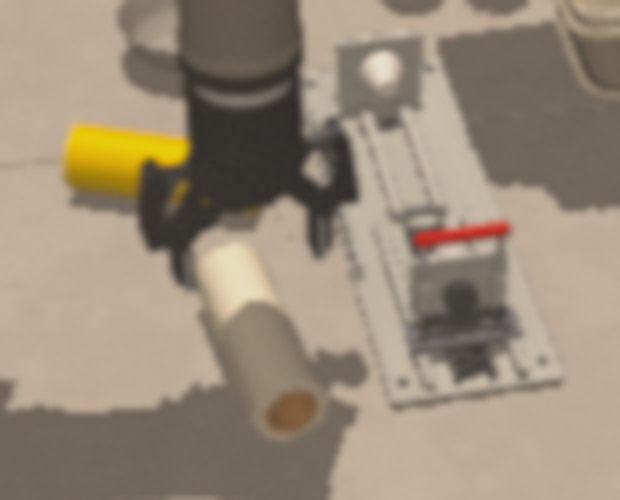

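```bash
python3 -m handwheel '[[[0,-0.006,0,0,0,0,0.085],[0,0,-0.02,0,0,0,0.085],[0,0,-0.02,0,0,0,0.085],[0,0,-0.017,0,0,0,0.085],[0,0,0,0,0,0,0.085],[0,0,0,0,0,0,0.085]]]'
python3 - <<'E'
from h import *
st()
for n in("side",):
    im,d=r.grab_frame(n); c=im[165:290,190:345]; save("b_"+n,c,4)
E
```

```text
clock: 3.68
tcp_pos: [0.441, -0.1021, 0.0877]
orientation: [1.984, 2.436, 0.0]
contact_force: [0.4, 0.2, 1.1]
grip_width: 0.0849
t 3.68 tcp [ 0.441  -0.1021  0.0877] yawY 11.69 z [ 0.  0. -1.] F [0.4 0.2 1.1] w 0.0849
```

View pics/b_side.png

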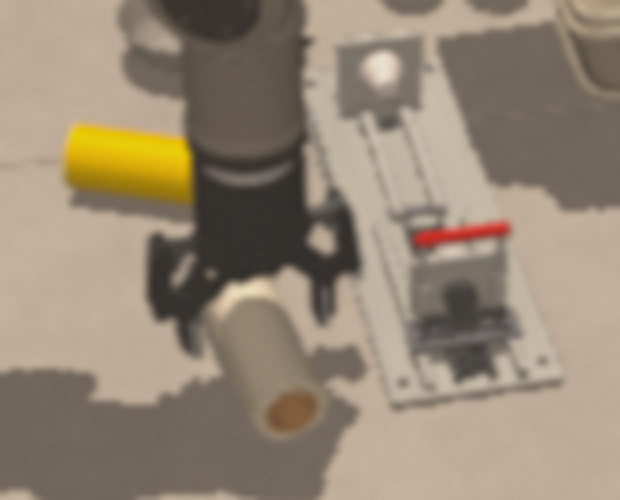

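The roll lies between the fingers, so I close.

```bash
python3 -m handwheel '[[[0,-0.002,-0.004,0,0,0,0.07],[0,0,0,0,0,0,0.06],[0,0,0,0,0,0,0.05],[0,0,0,0,0,0,0.045],[0,0,0,0,0,0,0.045],[0,0,0,0,0,0,0.045]]]' 30
python3 -m handwheel '[[[0,0,0.005,0,0,0,0.045],[0,0,0.02,0,0,0,0.045],[0,0,0.03,0,0,0,0.045],[0,0,0.03,0,0,0,0.045],[0,0,0.02,0,0,0,0.045],[0,0,0,0,0,0,0.045]]]'
python3 - <<'E'
from h import *
st()
for n in("top","side",):
    im,d=r.grab_frame(n); np.savez(f"/tmp/{n}c",im=im,d=d); c=im[165:290,190:345] if n=="side" else im[185:300,190:340]; save("c_"+n,c,4)
E
```

```text
clock: 4.23
tcp_pos: [0.4412, -0.1041, 0.0839]
orientation: [1.984, 2.435, 0.002]
contact_force: [-1.1, -0.6, 7.7]
grip_width: 0.0516
clock: 4.73
tcp_pos: [0.4424, -0.1043, 0.1916]
orientation: [1.981, 2.432, 0.007]
contact_force: [-0.4, 0.2, -1.7]
grip_width: 0.0516
t 4.73 tcp [ 0.4424 -0.1043  0.1916] yawY 11.67 z [ 0.007  0.    -1.   ] F [-0.4  0.2 -1.7] w 0.0516
```

View pics/c_side.png

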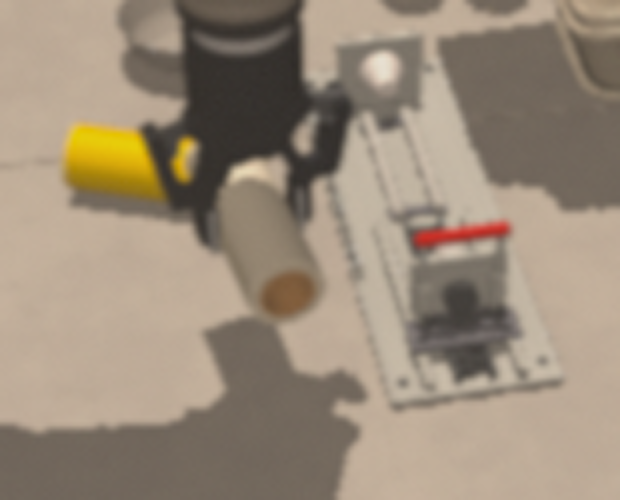

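Run:
```python
from h import *
s=st(); tcp=s["tcp_pos"]
im=np.load("/tmp/sidec.npz")["im"]; d=np.load("/tmp/sidec.npz")["d"]
P,uv=cloud("side",d)
m=(np.hypot(P[:,0]-tcp[0],P[:,1]-tcp[1])<.12)&(P[:,2]>.085)&(P[:,2]<.165)&(uv[:,1]>205)&(uv[:,1]<250)&(P[:,1]<-.12)
Q=P[m]; print(m.sum(),Q.min(0),Q.max(0))
ax=np.array([-.2,.98]); print(np.percentile((Q[:,:2]-tcp[:2])@ax,[1,3,5,10]))
o,dd=ray("side",(262,237.3)); p=o+dd*(.134-o[2])/dd[2]; print("end",p,(p[:2]-tcp[:2])@ax,(p[:2]-tcp[:2])@[.98,.2])
# expected bottom front edge & top front edge pixel
for e in (.065,.075,.085):
  c=tcp[:2]-ax*e
  print(e,proj("side",[[*c,.134+.026],[*c,.134-.026],[*c,.134]]).round(1).tolist())
```

```text
t 4.83 tcp [ 0.4408 -0.1035  0.1884] yawY 11.72 z [ 0.002  0.001 -1.   ] F [ 0.6 -0.5 -2. ] w 0.0518
554 [ 0.40245397 -0.18385839  0.10331901] [ 0.47756548 -0.12003667  0.16434605]
[-0.07566322 -0.07481979 -0.07437856 -0.07347622]
end [ 0.45604104 -0.17539673  0.134     ] -0.07347369025714083 0.0006097282999856002
0.065 [[260.4, 227.6], [261.0, 242.7], [260.7, 235.3]]
0.075 [[261.7, 230.0], [262.3, 245.2], [262.0, 237.7]]
0.085 [[262.9, 232.6], [263.5, 247.8], [263.2, 240.3]]
```

```bash
python3 -m handwheel '[[[0,0.035,0.01,0,0,-0.04,0.045],[0,0.038,0.01,0,0,-0.04,0.045],[0.01,0.038,0,0,0,-0.04,0.045],[0.025,0.03,0,0,0,-0.035,0.045],[0.035,0.01,0,0,0,0,0.045],[0.032,0,0,0,0,0,0.045],[0.03,0,0,0,0,0,0.045],[0,0,0,0,0,0,0.045],[0,0,0,0,0,0,0.045]]]'
python3 - <<'E'
from h import *
st()
for n in("top","side",):
    im,d=r.grab_frame(n); np.savez(f"/tmp/{n}c",im=im,d=d); c=im[165:290,190:345] if n=="side" else im[185:300,190:340]; save("d_"+n,c,4)
E
```

```text
clock: 5.58
tcp_pos: [0.5728, 0.0469, 0.2057]
orientation: [-2.166, -2.274, 0.005]
contact_force: [-1.2, 0.1, -1.6]
grip_width: 0.0513
t 5.58 tcp [0.5728 0.0469 0.2057] yawY 2.8 z [-0.003 -0.002 -1.   ] F [-1.2  0.1 -1.6] w 0.0513
```

View pics/d_side.png

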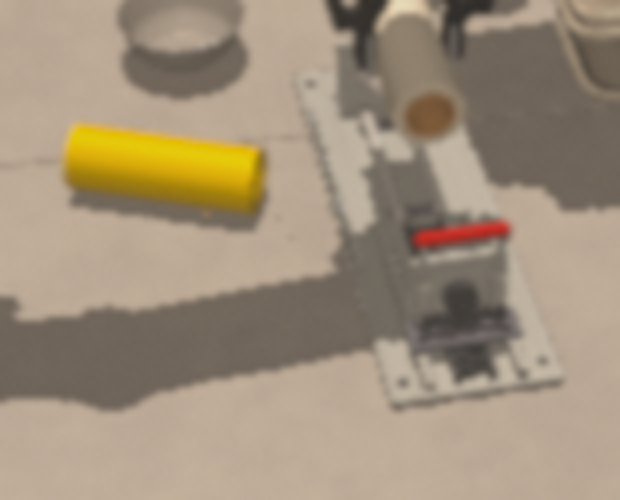

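View pics/d_top.png

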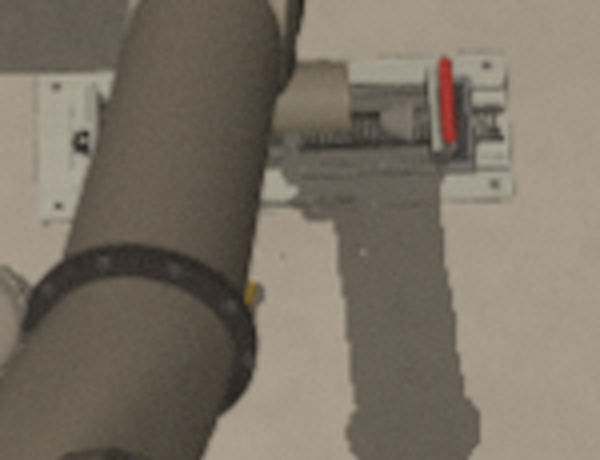

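```bash
python3 -m handwheel '[[[0,0,-0.025,0,0,0,0.045],[0,0,-0.03,0,0,0,0.045],[0,0,-0.02,0,0,0,0.045],[0,0,-0.012,0,0,0,0.045],[0,0,-0.006,0,0,0,0.045],[0,0,0,0,0,0,0.045],[0,0,0,0,0,0,0.045]]]'
python3 - <<'E'
from h import *
st()
for n in("top","side",):
    im,d=r.grab_frame(n); np.savez(f"/tmp/{n}c",im=im,d=d); c=im[165:290,190:345] if n=="side" else im[185:300,190:340]; save("e_"+n,c,4)
E
```

```text
clock: 6.27
tcp_pos: [0.5728, 0.047, 0.1155]
orientation: [2.167, 2.275, 0.001]
contact_force: [0.1, -0.7, -1.4]
grip_width: 0.0515
t 6.27 tcp [0.5728 0.047  0.1155] yawY 2.79 z [ 0.001  0.    -1.   ] F [ 0.1 -0.7 -1.4] w 0.0515
```

View pics/e_side.png

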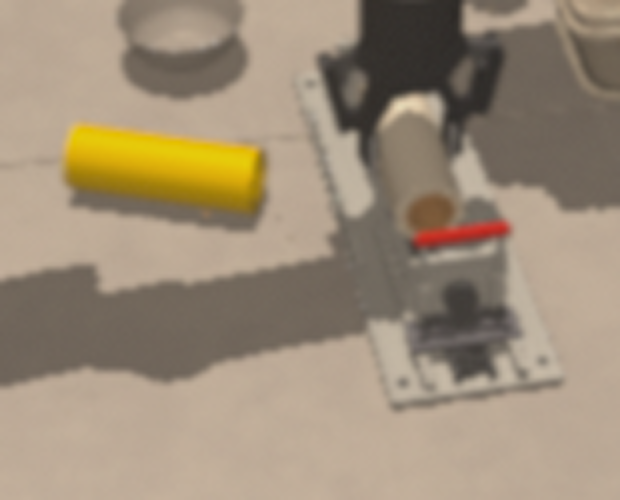

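View pics/e_top.png

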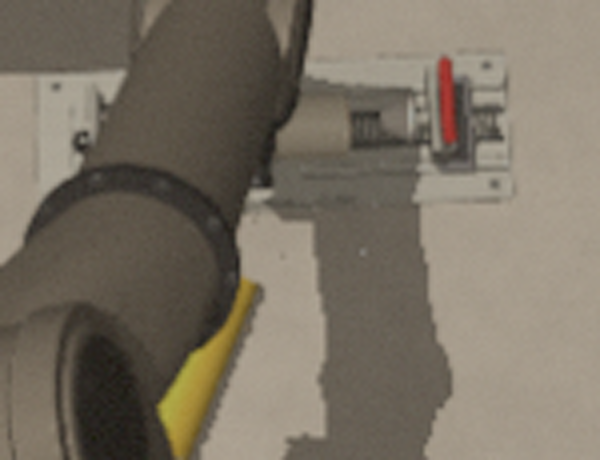

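```bash
python3 -m handwheel '[[[0,0,-0.005,0,0,0,0.045],[0,0,-0.004,0,0,0,0.045],[0,0,-0.002,0,0,0,0.045],[0,0,0,0,0,0,0.045],[0,0,0,0,0,0,0.045]]]'
python3 -m handwheel '[[[0,0,-0.0015,0,0,0,0.045],[0,0,-0.001,0,0,0,0.045],[0,0,0,0,0,0,0.045],[0,0,0,0,0,0,0.045]]]'
```

```text
clock: 6.78
tcp_pos: [0.5727, 0.0472, 0.1039]
orientation: [2.166, 2.275, 0.0]
contact_force: [-0.2, -0.9, -2.1]
grip_width: 0.0516
clock: 7.12
tcp_pos: [0.5741, 0.0472, 0.1023]
orientation: [2.165, 2.273, 0.004]
contact_force: [2.5, 1.1, 4.0]
grip_width: 0.0515
```

```bash
python3 -m handwheel '[[[0.001,0,0,0,0,0,0.045],[0,0,0,0,0,0,0.054],[0,0,0,0,0,0,0.058],[0,0,0,0,0,0,0.062],[0,0,0,0,0,0,0.064],[0,0,0,0,0,0,0.064]]]'
python3 -m handwheel '[[[0,0,0.01,0,0,0,0.064],[0,0,0.025,0,0,0,0.066],[0,0,0.035,0,0,0,0.066],[0,0,0.04,0,0,0,0.066],[0,0,0.02,0,0,0,0.066],[0.01,-0.03,0,0,0,0.12,0.06],[0,-0.03,0,0,0,0.12,0.06],[0,-0.03,0,0,0,0.12,0.06],[0,-0.03,0,0,0,0.12,0.06],[0,-0.03,0,0,0,0.12,0.06]]]'
python3 - <<'E'
from h import *
st()
for n in("top","side",):
    im,d=r.grab_frame(n); np.savez(f"/tmp/{n}f",im=im,d=d); c=im[165:290,190:345] if n=="side" else im[185:300,190:340]; save("f_"+n,c,4)
E
```

```text
clock: 7.62
tcp_pos: [0.5729, 0.0471, 0.101]
orientation: [-2.166, -2.274, 0.002]
contact_force: [0.7, 0.1, -0.7]
grip_width: 0.0641
clock: 8.45
tcp_pos: [0.5832, -0.1043, 0.2322]
orientation: [1.389, 2.818, -0.0]
contact_force: [-0.4, -1.1, 0.1]
grip_width: 0.0601
t 8.45 tcp [ 0.5832 -0.1043  0.2322] yawY 37.53 z [ 0. -0. -1.] F [-0.4 -1.1  0.1] w 0.0601
```

View pics/f_side.png

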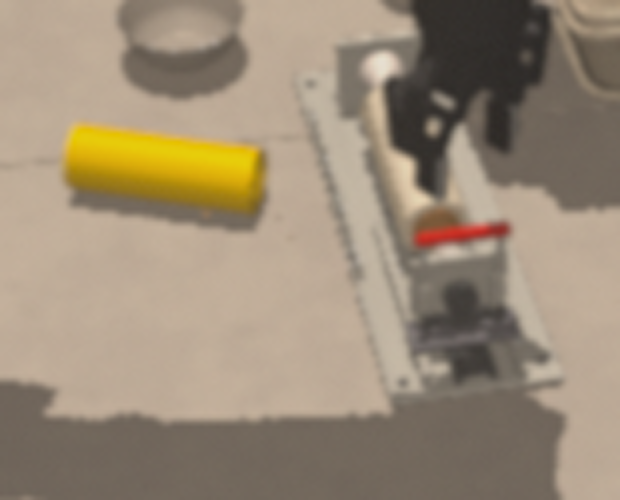

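View pics/f_top.png

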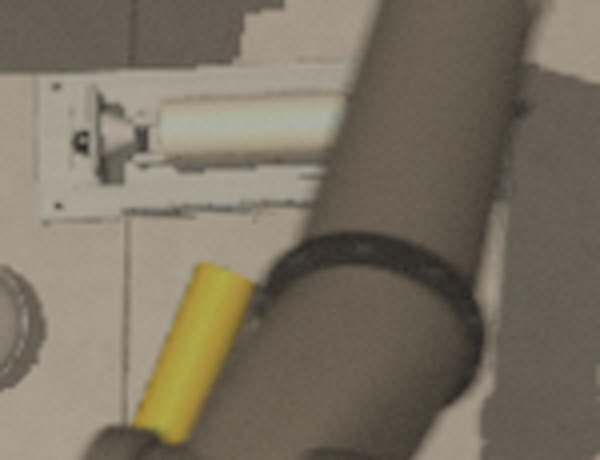

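```bash
python3 -m handwheel '[[[-0.001,0,0,0,0,0.12,0.045],[0,0,0,0,0,0.12,0.045],[0,0,0,0,0,0.12,0.045],[0,0,0,0,0,0.12,0.045],[0,0,0,0,0,0.12,0.045],[0,0,0,0,0,0.12,0.045],[0,0,0,0,0,0.12,0.045],[0,0,-0.02,0,0,0.12,0.045],[0,0,-0.015,0,0,0.003,0.04],[0,0,0,0,0,0,0.04]]]'
python3 - <<'E'
from h import *
st()
for n in("side",):
    im,d=r.grab_frame(n); c=im[165:290,190:345] ; save("g_"+n,c,4)
E
```

```text
clock: 9.38
tcp_pos: [0.5808, -0.1022, 0.1942]
orientation: [0.064, -3.136, -0.001]
contact_force: [-0.7, -0.1, -0.6]
grip_width: 0.0401
t 9.38 tcp [ 0.5808 -0.1022  0.1942] yawY 92.33 z [-0.005  0.    -1.   ] F [-0.7 -0.1 -0.6] w 0.0401
```

View pics/g_side.png

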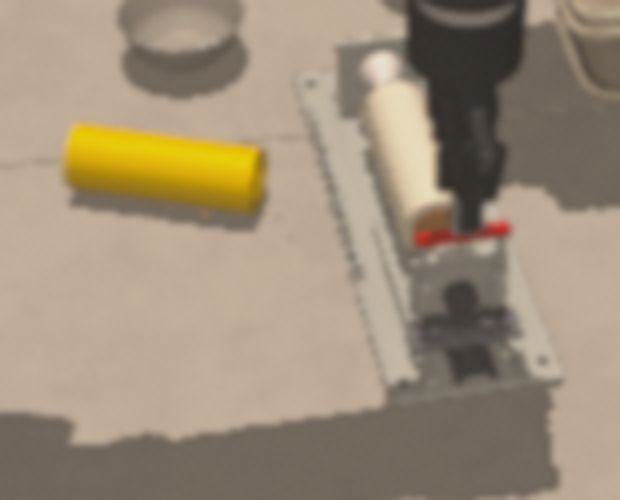

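```bash
python3 -m handwheel '[[[0,-0.001,-0.02,0,0,0,0.035],[0,0,-0.013,0,0,0,0.032],[0,0,-0.003,0,0,0,0.03],[0,0,0,0,0,0,0.03],[0,0,0,0,0,0,0.03]]]'
python3 -m handwheel '[[[0,0,0,0,0,0,0.024],[0,0,0,0,0,0,0.018],[0,0,0,0,0,0,0.013],[0,0,0,0,0,0,0.009],[0,0,0,0,0,0,0.008],[0,0,0,0,0,0,0.008]]]' 25
python3 - <<'E'
from h import *
st()
im,d=r.grab_frame("side"); c=im[165:290,190:345] ; save("i_side",c,4)
E
```

```text
clock: 9.85
tcp_pos: [0.5832, -0.1038, 0.1615]
orientation: [-0.064, 3.14, -0.0]
contact_force: [-0.1, -0.1, -0.4]
grip_width: 0.0299
clock: 10.35
tcp_pos: [0.5831, -0.1031, 0.1613]
orientation: [-0.066, 3.14, 0.001]
contact_force: [-1.3, 2.5, 5.9]
grip_width: 0.0097
t 10.35 tcp [ 0.5831 -0.1031  0.1613] yawY 92.4 z [ 0.001  0.001 -1.   ] F [-1.3  2.5  5.9] w 0.0097
```

View pics/i_side.png

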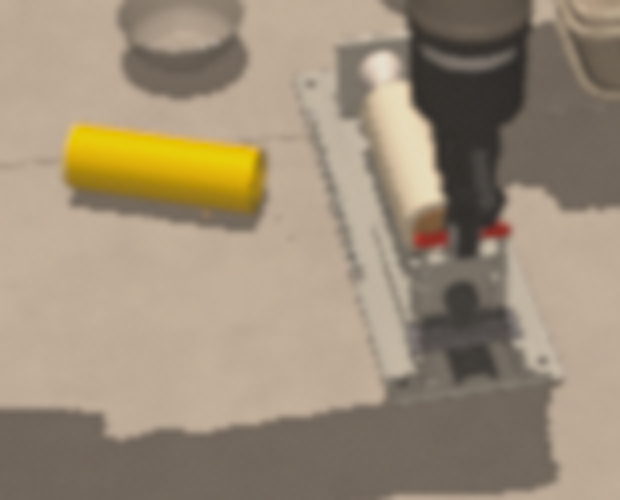

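```bash
python3 -m handwheel '[[[0,0,0,0,0,0,0.006],[0,0,0.003,0,0,0,0.006],[0,0,0.003,0,0,0,0.006],[0,0,0.003,0,0,0,0.006],[0,0,0,0,0,0,0.006],[0,0,0,0,0,0,0.006]]]' 60
python3 - <<'E'
from h import *
st()
im,d=r.grab_frame("side"); c=im[165:290,190:345] ; save("j_side",c,4)
E
```

```text
clock: 10.9
tcp_pos: [0.5829, -0.1038, 0.1691]
orientation: [-0.065, 3.14, -0.0]
contact_force: [5.1, 0.4, -10.5]
grip_width: 0.0084
t 10.9 tcp [ 0.5829 -0.1038  0.1691] yawY 92.37 z [ 0.001 -0.    -1.   ] F [  5.1   0.4 -10.5] w 0.0084
```

View pics/j_side.png

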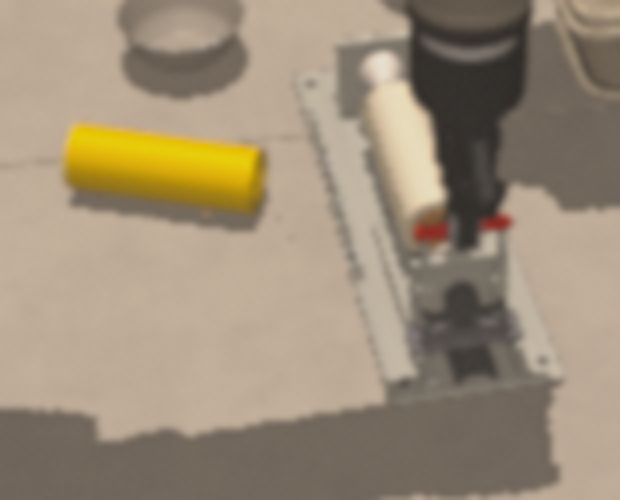

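```bash
python3 -m handwheel '[[[0,0.003,0,0,0,0,0.006],[-0.0003,0.006,0,0,0,0,0.006],[-0.0003,0.006,0,0,0,0,0.006],[-0.0002,0.003,0,0,0,0,0.006],[0,0,0,0,0,0,0.006],[0,0,0,0,0,0,0.006]]]'
python3 -m handwheel '[[[-0.0003,0.005,0,0,0,0,0.006],[-0.0003,0.005,0,0,0,0,0.006],[-0.0002,0.005,0,0,0,0,0.006],[-0.0002,0.003,0,0,0,0,0.006],[0,0,0,0,0,0,0.006],[0,0,0,0,0,0,0.006]]]'
python3 - <<'E'
from h import *
st()
for n in("top","side"):
    im,d=r.grab_frame(n); c=im[165:290,190:345] if n=="side" else im[185:300,190:340]; save("k_"+n,c,4)
E
```

```text
clock: 11.45
tcp_pos: [0.5821, -0.086, 0.169]
orientation: [-0.065, 3.14, -0.001]
contact_force: [5.4, 0.6, -9.9]
grip_width: 0.0083
clock: 11.95
tcp_pos: [0.5812, -0.0681, 0.169]
orientation: [-0.065, 3.14, -0.001]
contact_force: [4.9, 0.7, -9.8]
grip_width: 0.0083
t 11.95 tcp [ 0.5812 -0.0681  0.169 ] yawY 92.36 z [ 0.001 -0.001 -1.   ] F [ 4.9  0.7 -9.8] w 0.0083
```

View pics/k_side.png

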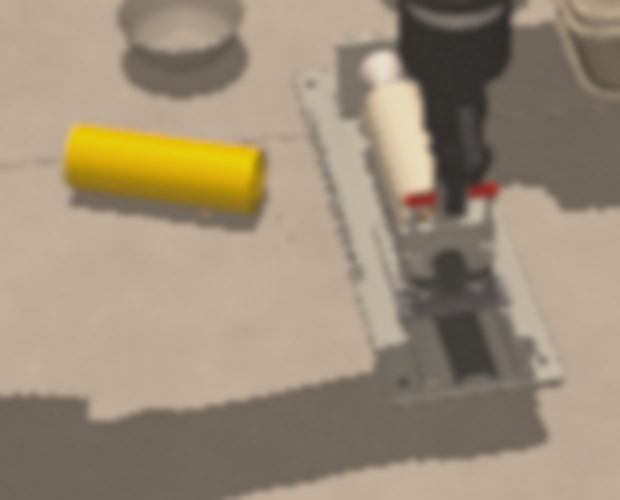

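View pics/k_top.png

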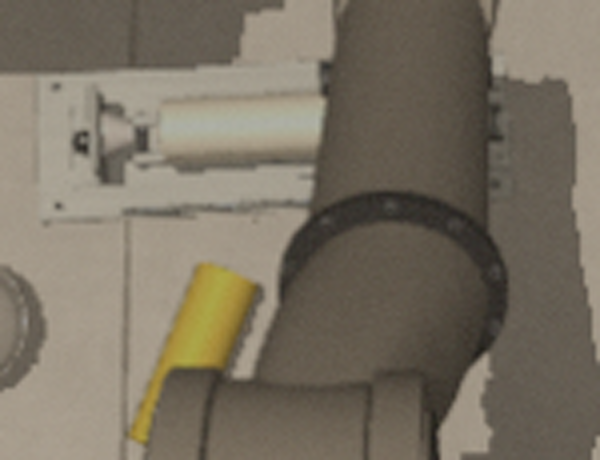

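```bash
for i in 1; do python3 -m handwheel '[[[-0.0002,0.004,0,0,0,0,0.006],[-0.0002,0.004,0,0,0,0,0.006],[0,0,0,0,0,0,0.006]]]'
python3 -m handwheel '[[[-0.0002,0.004,0,0,0,0,0.006],[-0.0002,0.004,0,0,0,0,0.006],[0,0,0,0,0,0,0.006]]]'
python3 -m handwheel '[[[-0.0002,0.003,0,0,0,0,0.006],[-0.0002,0.003,0,0,0,0,0.006],[0,0,0,0,0,0,0.006]]]'; done
python3 - <<'E'
from h import *
st()
for n in("top",):
    im,d=r.grab_frame(n); c=im[165:290,190:345] if n=="side" else im[185:300,190:340]; save("l_"+n,c,4)
E
```

```text
clock: 12.3
tcp_pos: [0.5808, -0.0604, 0.169]
orientation: [-0.064, 3.14, -0.002]
contact_force: [5.6, -0.5, -9.5]
grip_width: 0.0088
clock: 12.55
tcp_pos: [0.5804, -0.0525, 0.169]
orientation: [-0.064, 3.14, -0.002]
contact_force: [5.3, -0.4, -9.5]
grip_width: 0.0087
clock: 12.8
tcp_pos: [0.5801, -0.0467, 0.1691]
orientation: [-0.064, 3.14, -0.002]
contact_force: [5.7, -0.6, -9.7]
grip_width: 0.0085
t 12.8 tcp [ 0.5801 -0.0467  0.1691] yawY 92.33 z [ 0.001 -0.001 -1.   ] F [ 5.7 -0.6 -9.7] w 0.0085
```

View pics/l_top.png

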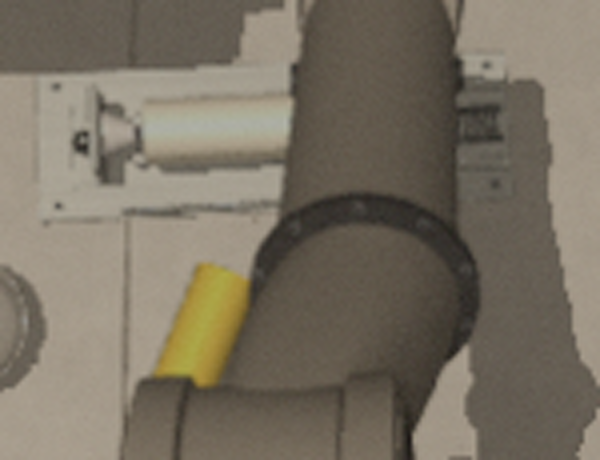

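```bash
python3 -m handwheel '[[[-0.0002,0.003,0,0,0,0,0.006],[-0.0001,0.002,0,0,0,0,0.006],[0,0,0,0,0,0,0.006]]]'
python3 -m handwheel '[[[-0.0002,0.003,0,0,0,0,0.006],[-0.0001,0.002,0,0,0,0,0.006],[0,0,0,0,0,0,0.006]]]'
python3 -m handwheel '[[[-0.0002,0.002,0,0,0,0,0.006],[-0.0001,0.002,0,0,0,0,0.006],[0,0,0,0,0,0,0.006]]]'
```

```text
clock: 13.1
tcp_pos: [0.5798, -0.0419, 0.1691]
orientation: [-0.064, 3.14, -0.002]
contact_force: [5.7, -1.3, -10.3]
grip_width: 0.0091
clock: 13.35
tcp_pos: [0.5796, -0.0368, 0.1691]
orientation: [-0.064, 3.14, -0.002]
contact_force: [5.7, -0.4, -9.9]
grip_width: 0.009
clock: 13.6
tcp_pos: [0.5793, -0.0329, 0.1691]
orientation: [-0.064, 3.14, -0.002]
contact_force: [6.0, -0.8, -9.9]
grip_width: 0.0085
```

```bash
python3 -m handwheel '[[[-0.0002,0.002,0,0,0,0,0.006],[-0.0001,0.002,0,0,0,0,0.006]]]'
python3 - <<'E'
from h import *
st()
for n in("top","side"):
    im,d=r.grab_frame(n); c=im[165:290,190:345] if n=="side" else im[185:300,190:340]; save("m_"+n,c,4)
E
```

```text
clock: 13.77
tcp_pos: [0.5791, -0.0296, 0.1692]
orientation: [-0.063, 3.139, -0.003]
contact_force: [6.2, -2.5, -10.3]
grip_width: 0.009
t 13.77 tcp [ 0.5791 -0.0296  0.1692] yawY 92.28 z [ 0.002 -0.002 -1.   ] F [  6.2  -2.5 -10.3] w 0.009
```

View pics/m_top.png

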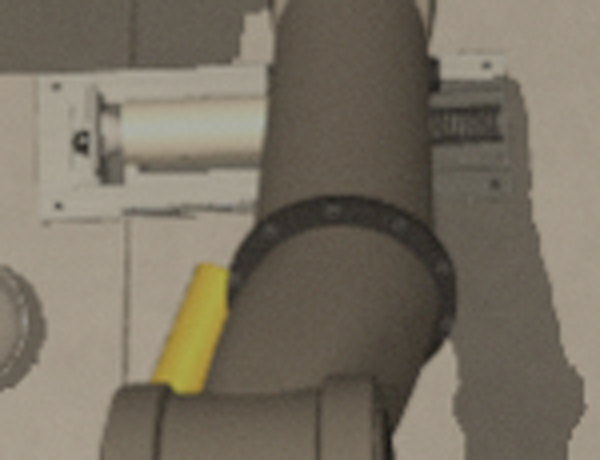

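View pics/m_side.png

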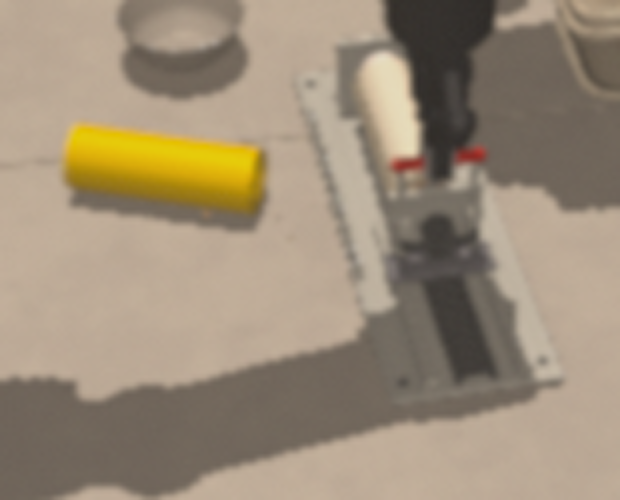

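```bash
python3 -m handwheel '[[[-0.0001,0.002,0,0,0,0,0.006],[0,0,0,0,0,0,0.006]]]'
python3 -m handwheel '[[[-0.0001,0.002,0,0,0,0,0.006],[0,0,0,0,0,0,0.006]]]'
python3 -m handwheel '[[[-0.0001,0.002,0,0,0,0,0.006],[0,0,0,0,0,0,0.006]]]'
```

```text
clock: 14.03
tcp_pos: [0.579, -0.027, 0.1692]
orientation: [-0.063, 3.139, -0.002]
contact_force: [5.9, -0.7, -10.0]
grip_width: 0.0084
clock: 14.2
tcp_pos: [0.5789, -0.0251, 0.1692]
orientation: [-0.063, 3.139, -0.003]
contact_force: [5.5, -0.7, -9.8]
grip_width: 0.0086
clock: 14.37
tcp_pos: [0.5788, -0.0232, 0.1692]
orientation: [-0.063, 3.139, -0.003]
contact_force: [6.2, -1.4, -9.5]
grip_width: 0.0086
```

```bash
python3 -m handwheel '[[[-0.0001,0.002,0,0,0,0,0.006],[0,0,0,0,0,0,0.006]]]'
python3 -m handwheel '[[[-0.0001,0.002,0,0,0,0,0.006],[0,0,0,0,0,0,0.006]]]'
python3 -m handwheel '[[[-0.0001,0.002,0,0,0,0,0.006],[0,0,0,0,0,0,0.006]]]'
python3 - <<'E'
from h import *
st()
for n in("top",):
    im,d=r.grab_frame(n); c=im[165:290,190:345] if n=="side" else im[185:300,190:340]; save("n_"+n,c,4)
E
```

```text
clock: 14.53
tcp_pos: [0.5787, -0.0214, 0.1692]
orientation: [-0.063, 3.139, -0.003]
contact_force: [6.1, -0.8, -9.6]
grip_width: 0.0083
clock: 14.7
tcp_pos: [0.5786, -0.02, 0.1692]
orientation: [-0.062, 3.139, -0.004]
contact_force: [6.3, -3.9, -10.3]
grip_width: 0.0088
clock: 14.87
tcp_pos: [0.5786, -0.0186, 0.1692]
orientation: [-0.062, 3.139, -0.005]
contact_force: [5.9, -4.8, -9.4]
grip_width: 0.0087
t 14.87 tcp [ 0.5786 -0.0186  0.1692] yawY 92.25 z [ 0.002 -0.003 -1.   ] F [ 5.9 -4.8 -9.4] w 0.0087
```

View pics/n_top.png

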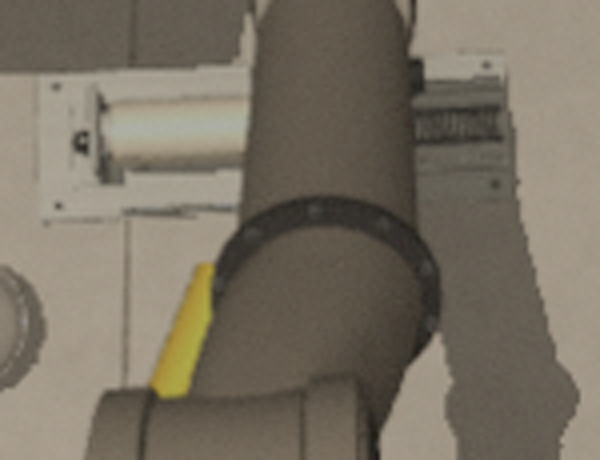

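```bash
python3 -m handwheel '[[[-0.0001,0.002,0,0,0,0,0.006],[0,0,0,0,0,0,0.006]]]'
python3 -m handwheel '[[[-0.0001,0.002,0,0,0,0,0.006],[0,0,0,0,0,0,0.006]]]'
python3 -m handwheel '[[[-0.0001,0.002,0,0,0,0,0.006],[0,0,0,0,0,0,0.006],[0,0,0,0,0,0,0.006]]]'
```

```text
clock: 15.08
tcp_pos: [0.5785, -0.0172, 0.1693]
orientation: [-0.061, 3.139, -0.006]
contact_force: [6.3, -4.9, -10.2]
grip_width: 0.0085
clock: 15.25
tcp_pos: [0.5784, -0.0157, 0.1693]
orientation: [-0.06, 3.139, -0.007]
contact_force: [6.5, -7.4, -10.3]
grip_width: 0.0086
clock: 15.5
tcp_pos: [0.5783, -0.0142, 0.1693]
orientation: [-0.059, 3.139, -0.008]
contact_force: [6.2, -8.0, -9.8]
grip_width: 0.0085
```

```bash
python3 -m handwheel '[[[-0.0001,0.002,0,0,0,0,0.006],[0,0,0,0,0,0,0.006]]]'
python3 -m handwheel '[[[-0.0001,0.002,0,0,0,0,0.006],[0,0,0,0,0,0,0.006],[0,0,0,0,0,0,0.006]]]'
python3 - <<'E'
from h import *
st()
for n in("top","side"):
    im,d=r.grab_frame(n); c=im[165:290,190:345] if n=="side" else im[185:300,190:340]; save("o_"+n,c,4)
E
```

```text
clock: 15.67
tcp_pos: [0.5782, -0.0127, 0.1693]
orientation: [-0.059, 3.139, -0.009]
contact_force: [6.8, -9.1, -9.5]
grip_width: 0.0086
clock: 15.92
tcp_pos: [0.5782, -0.0112, 0.1693]
orientation: [-0.058, 3.139, -0.009]
contact_force: [6.7, -10.7, -9.7]
grip_width: 0.0088
t 15.92 tcp [ 0.5782 -0.0112  0.1693] yawY 92.12 z [ 0.002 -0.006 -1.   ] F [  6.7 -10.7  -9.7] w 0.0088
```

View pics/o_side.png

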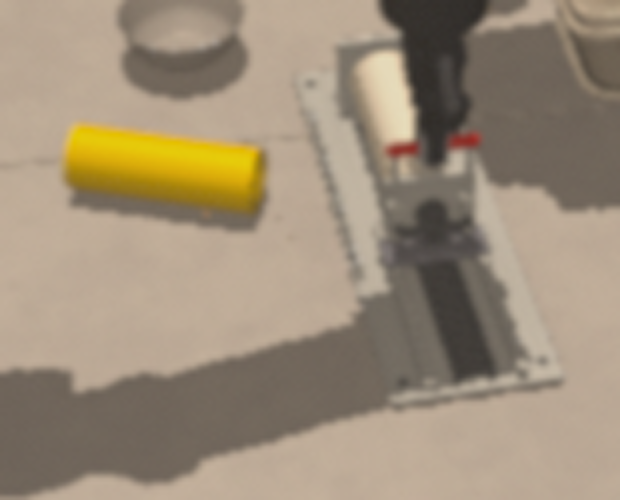

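View pics/o_top.png

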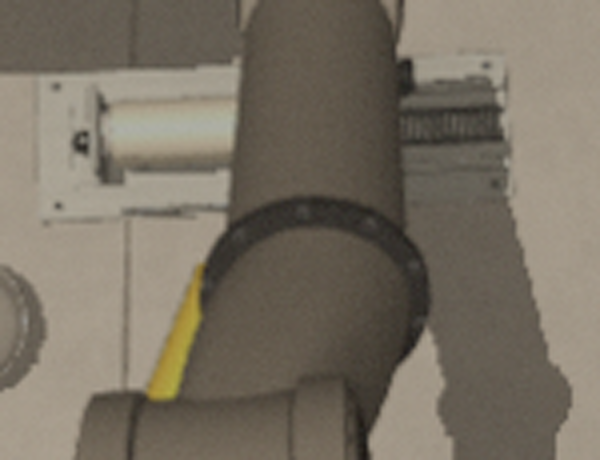

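```bash
python3 -m handwheel '[[[-0.0001,0.0015,0,0,0,0,0.006],[0,0,0,0,0,0,0.006],[0,0,0,0,0,0,0.006]]]'
python3 -m handwheel '[[[-0.0001,0.0015,0,0,0,0,0.006],[0,0,0,0,0,0,0.006],[0,0,0,0,0,0,0.006]]]'
```

```text
clock: 16.27
tcp_pos: [0.5781, -0.0102, 0.1693]
orientation: [-0.058, 3.139, -0.01]
contact_force: [6.6, -12.0, -9.9]
grip_width: 0.0087
clock: 16.52
tcp_pos: [0.578, -0.0091, 0.1693]
orientation: [-0.057, 3.139, -0.011]
contact_force: [6.7, -11.6, -10.3]
grip_width: 0.0086
```

```bash
python3 -m handwheel '[[[0,0.001,0,0,0,0,0.006],[0,0,0,0,0,0,0.006],[0,0,0,0,0,0,0.006]]]'
python3 -c "
from h import *
for i in range(4): st(); r.grab_frame('side')"
```

```text
clock: 16.77
tcp_pos: [0.578, -0.0085, 0.1693]
orientation: [-0.057, 3.139, -0.011]
contact_force: [6.6, -13.0, -9.5]
grip_width: 0.0086
t 16.77 tcp [ 0.578  -0.0085  0.1693] yawY 92.07 z [ 0.002 -0.007 -1.   ] F [  6.6 -13.   -9.5] w 0.0086
t 16.82 tcp [ 0.578  -0.0085  0.1693] yawY 92.07 z [ 0.002 -0.007 -1.   ] F [  6.6 -12.5 -10.4] w 0.0087
t 16.87 tcp [ 0.578  -0.0084  0.1693] yawY 92.08 z [ 0.002 -0.007 -1.   ] F [  7.7 -13.1  -9.8] w 0.0088
t 16.92 tcp [ 0.578  -0.0084  0.1693] yawY 92.07 z [ 0.002 -0.007 -1.   ] F [  6.2 -12.7 -10.8] w 0.0089
```

```bash
python3 -m handwheel '[[[0,0,-0.002,0,0,0,0.006],[0,0,-0.002,0,0,0,0.006],[0,0,0,0,0,0,0.006]]]'
python3 -m handwheel '[[[0,0,-0.0015,0,0,0,0.006],[0,0,0,0,0,0,0.006]]]'
python3 -m handwheel '[[[0,0,-0.0015,0,0,0,0.006],[0,0,0,0,0,0,0.006]]]'
```

```text
clock: 17.22
tcp_pos: [0.5781, -0.0084, 0.1657]
orientation: [-0.057, 3.139, -0.011]
contact_force: [5.0, -13.2, -4.2]
grip_width: 0.0088
clock: 17.38
tcp_pos: [0.5782, -0.0084, 0.1654]
orientation: [-0.056, 3.139, -0.011]
contact_force: [1.9, -12.6, 5.1]
grip_width: 0.0086
clock: 17.55
tcp_pos: [0.5783, -0.0085, 0.1651]
orientation: [-0.056, 3.138, -0.01]
contact_force: [-2.0, -12.1, 16.3]
grip_width: 0.0085
```

```bash
python3 -m handwheel '[[[0,0,0.001,0,0,0,0.006],[0,-0.0015,0,0,0,0,0.006],[0,0,0,0,0,0,0.006]]]'
python3 -m handwheel '[[[0,-0.0015,0,0,0,0,0.006],[0,0,0,0,0,0,0.006]]]'
python3 -m handwheel '[[[0,-0.0015,0,0,0,0,0.006],[0,0,0,0,0,0,0.006]]]'
```

```text
clock: 17.8
tcp_pos: [0.5782, -0.01, 0.165]
orientation: [-0.057, 3.138, -0.011]
contact_force: [3.5, -12.3, -8.2]
grip_width: 0.0087
clock: 17.97
tcp_pos: [0.5781, -0.0109, 0.1638]
orientation: [-0.057, 3.138, -0.01]
contact_force: [6.6, -12.2, -9.3]
grip_width: 0.0087
clock: 18.13
tcp_pos: [0.5782, -0.0118, 0.1636]
orientation: [-0.058, 3.138, -0.009]
contact_force: [7.0, -11.5, -7.7]
grip_width: 0.0088
```

```bash
python3 -m handwheel '[[[0,0,-0.002,0,0,0,0.006],[0,0,0,0,0,0,0.006],[0,0,0,0,0,0,0.006]]]'
python3 -m handwheel '[[[0,0,-0.002,0,0,0,0.006],[0,0,0,0,0,0,0.006],[0,0,0,0,0,0,0.006]]]'
```

```text
clock: 18.38
tcp_pos: [0.5782, -0.0118, 0.1616]
orientation: [-0.058, 3.138, -0.009]
contact_force: [5.6, -9.6, -8.1]
grip_width: 0.0086
clock: 18.63
tcp_pos: [0.5784, -0.0119, 0.1614]
orientation: [-0.058, 3.138, -0.009]
contact_force: [0.9, -10.6, 7.6]
grip_width: 0.0087
```

```bash
python3 -m handwheel '[[[0,0,0.001,0,0,0,0.006],[0,-0.0015,0,0,0,0,0.006],[0,0,0,0,0,0,0.006]]]'
python3 -m handwheel '[[[0,-0.0015,0,0,0,0,0.006],[0,0,0,0,0,0,0.006]]]'
python3 -m handwheel '[[[0,-0.001,0,0,0,0,0.006],[0,0,0,0,0,0,0.006]]]'
```

```text
clock: 18.88
tcp_pos: [0.5783, -0.0125, 0.1615]
orientation: [-0.059, 3.138, -0.007]
contact_force: [3.1, -8.6, -1.0]
grip_width: 0.0086
clock: 19.05
tcp_pos: [0.5783, -0.0127, 0.1615]
orientation: [-0.06, 3.138, -0.005]
contact_force: [3.6, -6.1, 0.1]
grip_width: 0.0087
clock: 19.22
tcp_pos: [0.5783, -0.0128, 0.1615]
orientation: [-0.061, 3.138, -0.004]
contact_force: [3.6, -5.0, 2.2]
grip_width: 0.0088
```

```bash
python3 -m handwheel '[[[0,-0.001,0,0,0,0,0.006],[0,-0.001,0,0,0,0,0.012],[0,0,0,0,0,0,0.02],[0,0,0,0,0,0,0.03],[0,0,0,0,0,0,0.036],[0,0,0,0,0,0,0.036]]]' 25
python3 -m handwheel '[[[0,0,0.01,0,0,0,0.036],[0,0,0.03,0,0,0,0.036],[0,0,0.04,0,0,0,0.036],[0,0,0.04,0,0,0,0.036],[0,0,0.04,0,0,0,0.036],[0,-0.03,0.02,0,0,0,0.036],[0,-0.04,0,0,0,0,0.036],[0,-0.04,0,0,0,0,0.036],[0,-0.04,0,0,0,0,0.036],[0,-0.04,0,0,0,0,0.036]]]'
python3 -m handwheel '[[[-0.02,-0.03,0,0,0,0,0.036],[-0.02,-0.03,0,0,0,0,0.036],[-0.02,-0.03,0,0,0,0,0.036],[-0.02,-0.03,0,0,0,0,0.036],[0,0,0,0,0,0,0.036]]]'
python3 - <<'E'
from h import *
st()
for n in("top","side"):
    im,d=r.grab_frame(n); np.savez(f"/tmp/{n}p",im=im,d=d); c=im[165:290,190:345] if n=="side" else im[185:300,190:340]; save("p_"+n,c,4)
    rgb=im.astype(int); red=(rgb[...,0]>rgb[...,1]*2)&(rgb[...,0]>90)
    R,_=cloud(n,d,red); R=R[(abs(R[:,0]-.58)<.08)&(abs(R[:,1]+.02)<.08)&(R[:,2]>.07)]; print(n,len(R),R.mean(0) if len(R) else 0)
E
```

```text
clock: 19.72
tcp_pos: [0.5767, -0.012, 0.1602]
orientation: [0.065, -3.14, -0.0]
contact_force: [0.2, 0.1, 1.0]
grip_width: 0.0362
clock: 20.55
tcp_pos: [0.5767, -0.2039, 0.3417]
orientation: [-0.066, 3.14, 0.0]
contact_force: [-0.0, 0.5, -0.1]
grip_width: 0.0358
clock: 20.97
tcp_pos: [0.4912, -0.33, 0.3416]
orientation: [0.047, -3.139, 0.006]
contact_force: [-0.7, -1.0, 0.4]
grip_width: 0.0358
t 20.97 tcp [ 0.4912 -0.33    0.3416] yawY 91.7 z [-0.002 -0.004 -1.   ] F [-0.7 -1.   0.4] w 0.0358
top 55 [ 0.57801654 -0.0129237   0.1059099 ]
side 31 [ 0.59215475 -0.01579172  0.1046178 ]
```

View pics/p_top.png

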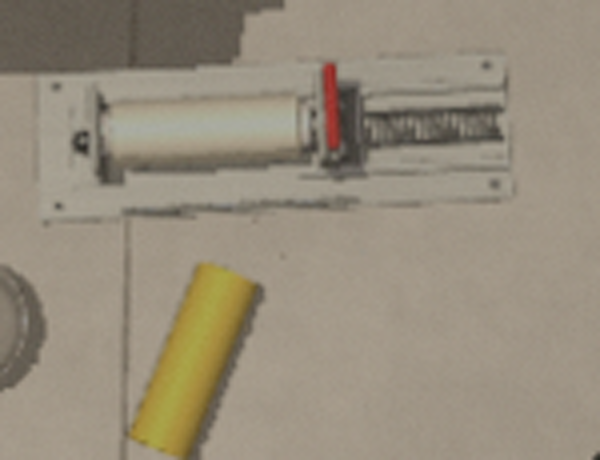

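View pics/p_side.png

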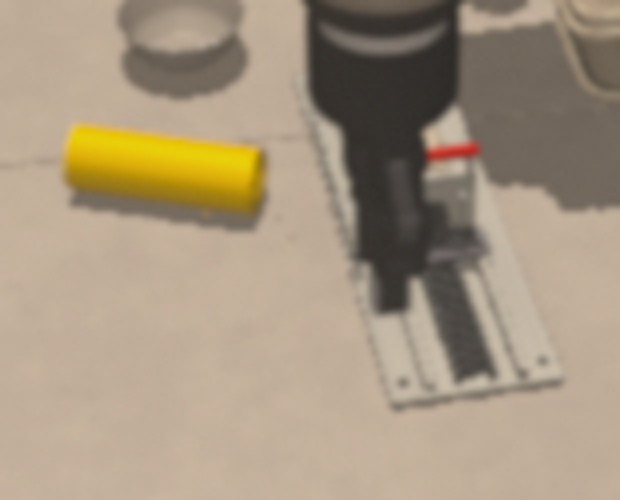

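Run:
```python
from h import *
s=st(); print(r.hand_in())
```

```text
t 21.07 tcp [ 0.4958 -0.3239  0.3412] yawY 92.13 z [ 0. -0. -1.] F [1.  0.9 0.3] w 0.036
the job is handed in; nothing more can be done
None
```

The cream roll is loaded and held between both cones. The catch is down in a notch, and I handed the job in at about 21 s.

- **Placing:** I laid the roll in the cradle. Then I gripped the red bar, raised it about 8 mm and slid the carriage in by feel.
- **Pressing in:** The roll came up hard at about 83 mm of carriage travel. I pressed on to about 95 mm, so the sprung cone was about 11 mm in. The push at the bar was about 13 N, below the 22 N that crushes the core.
- **Locking:** The catch first came down between two notches, and I briefly pushed down on the bar with about 16 N before easing off. I then backed the carriage off until the catch dropped in. The bar came back to its starting height. With the bar down, backing off further cut the push from about 11 to 5 N with only about 1 mm of movement, so the carriage is locked.

**Last checks:**
- **Top picture:** It shows the roll between both cones and the bar down. I measured 88.5 mm of carriage travel, which fits the 90 mm notch if they count from the start.
- **Side picture:** The arm partly hid the bar, so its figure of 89.5 mm is weaker.
- **Spring:** By these figures the sprung cone is still pressed in about 5 to 7 mm. The peak push of 13 N alone points to a little less travel than the 11 mm I worked out from position.
- **Surroundings:** I did not touch the yellow look-alike. The top picture shows it unmoved, but I did not check the jar, mould or bottle again at the end.

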